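Close up the headset charging station and start it

ROBOT

A 6-joint arm with a two-finger parallel gripper is mounted at the origin on the work surface. World frame = base frame: x ahead of the robot, y to its left, z up, the work surface at z = 0. Lengths are in m, angles in degrees, forces in N, time in s.
With the tool pointing down it reaches from about 0.275 to 0.825 m from the base axis. Payload 5.2 kg.
Tool frame: the origin (TCP) lies between the finger pads; the fingertips stand 14 mm ahead of it and the grasp point (between the pads) lies 5 mm behind it; x points along the fingers, y is the direction in which the jaws open and shut, and the axes are right-handed (so a half turn about x gives the same grasp; the last joint's range is limited). The gripper opens to 93 mm and grips with 3 to 60 N. Pads are 15 mm wide; open, the fingers measure 128 mm over their backs; the gripper's body (75 mm by 188 mm) begins 65 mm behind the grasp point.
Start: joints at [61.146, 14.817, 87.949, -0, 77.235, -11.62], TCP at [0.163, 0.525, 0.207] pointing down, gripper open.
Joint ranges: [-179.93, 179.93], [-52.35, 119.4], [10.71, 147.94], [-69.91, 249.91], [12.55, 155.21], [-178.61, 178.61]. Speed limits (degrees/s): [147.25, 147.25, 180, 180, 180, 180].

INTERFACE

Orientations are given as a 3x3 rotation matrix whose columns are the frame's x, y, z axes.
In Python, from workcell import bot, vision gives the robot as it stands. Calls block until the motion is done:
- bot.reach(position, orientation): joint-space move of the TCP to a pose.
- bot.move_linear(position, orientation=None, v=0.15, guard=None): straight line of the TCP; orientation=None keeps the orientation; v is the mean speed in m/s. With guard (N) it stops when the force on the tool has changed by that much, and returns True; else False.
- bot.movej(angles): joint-space move.
- bot.open_gripper() and bot.grasp(grip_force=None): open the fingers fully, or close them until they stop; grip_force is the grip in N (None keeps the last).
- bot.sleep(seconds).
- bot.solve_ik(position, orientation): joint angles nearest the present ones, or None.
- bot.get_state(): the state.
- vision.read_camera(name): name is "scene" or "top" or "wrist"; returns a dict with "color" (384x512x3 uint8, blue, green, red), "intrinsics" (3x3 intrinsics, pixels), "k1" (the pictures are not rectified: a ray, as slopes to the right and down, at radius r is drawn at 1 + k1 r^2 times it, then the intrinsics apply), "pose" (4x4, takes a point from camera to world coordinates); the wrist camera has in their place "mount" (4x4, takes a point from camera to tool coordinates, whose origin is the TCP and whose axes are the tool frame's). Camera axes: x right, y down, z forward; pixel columns grow to the right and rows downward; lengths in m; the calibration is good to about 2 mm. A picture is of the moment at which its call begins: read the wrist's pose just before it. There is no depth.
A pose or a line that the arm cannot do raises bot.PlanningError and nothing moves.
- bot.job_done(): hands the job in, once; it reports no verdict.
The state is a dict: "time": time; "qpos": joint angles; "qd": joint speeds; "joint_efforts": joint torques, N m; "tool_pos": TCP position; "tool_rot": TCP orientation; "ft_force": force on the tool from outside, world axes, zero at the start; "wrist_torque": the same for the moment, N m; "finger_gap": opening from 0.0 (shut) to 1.0 (fully open).
Only numpy, scipy, OpenCV 4.12 (cv2) and the standard library are available. Lean on these libraries where they do the work, as an engineer would, in place of code of your own. Each camera call takes 0.05 s, during which the arm holds its last target.

TASK

Get the headset station ready to charge: push the grey-fronted drawer fully home and push the white lid of the black headset case fully shut, in either order. Only when both are shut, press the green start button all the way down and let it come back up. Do not press the red stop button, and leave the headset, the controllers and everything else on the table alone: nothing is to be picked up.

Things in the scene. Friction and masses are not known exactly. Their poses are not given: they have to be found in the camera images.
- dock: White drawer dock, fixed to the table, 200 (x) x 180 (y) x 85 (z) mm, one drawer in its front. Origin: centre of its underside, on the table. Its own x axis points from the drawer front to the back, level; pushing along +x shuts the drawer. It may stand on the left or on the right, slightly turned.
- drawer (a joint): How far the drawer is pulled out of the dock, in m: 0 = fully home, up to 0.13; it slides with 1.5 N friction and stays where it is left.
- drawer_face (a point): Centre of the outer face of the drawer's grey front (174 mm wide, 70 mm high, from 8 to 78 mm above the table; flat, no handle, a black stripe painted on it). It moves with the drawer. This point is 50 mm above the table. With the drawer home it lies 100 mm in front of the dock's centre.
- case: Black open headset case, fixed to the table, 170 (x) x 190 (y) x 105 (z) mm. Origin: centre of its underside. Its x axis points from the front to the hinged back rim, level. It stands on the side opposite to the dock, slightly turned.
- lid (a joint): Opening angle of the case's white lid in rad: 0 = flat shut on the rim, growing as its front edge swings up and back; it starts between 0.6 and 1.1. The hinge is stiff (0.3 N m): the lid stays where it is left, a few newtons near its front edge move it. Lid 170 (x) x 190 (y) x 8 mm, its upper side 8 mm above the hinge line when shut, with a 12 mm grey tab at the front edge.
- lid_hinge (a point): Middle of the lid's hinge line, on the back rim of the case, 105 mm above the table, 85 mm behind the case's centre. Its axes turn with the lid: its own -x runs along the lid to the front edge, its own z is the outward normal of the lid's upper side.
- lid_edge (a point): Point on the upper side of the lid, in the middle of its width, 165 mm from the hinge line, 5 mm behind the front edge. It moves with the lid.
- start_top (a point): Middle of the top of the GREEN start button (round, 34 mm across), which stands on a white box 75 x 75 x 45 mm fixed to the table; its top is about 67 mm above the table when up.
- start (a joint): How far the green button is pressed, in m: 0 = up, 0.006 = fully down; a spring of up to 5 N returns it.
- stop_top (a point): Middle of the top of the RED stop button, same shape and box as the green one; never to be pressed. The two boxes stand one behind the other between dock and case, in either order.
- stop (a joint): How far the red button is pressed, in m (0 = up).
- controller_a: Loose white hand controller 106 x 46 x 32 mm lying in the drawer; origin at its underside, 14 mm above the table. Rides along with the drawer.
- controller_b: Second such controller beside it in the drawer.
- headset: Loose white headset, 120 x 145 x 70 mm, standing in the case; origin in its underside, 6 mm above the table.
- spare_controller: Loose bystander: a third controller lying on the table, origin at its underside.
- mug: Loose bystander: blue mug, 80 mm across, 90 mm high, origin at its underside.
- tablet: Loose bystander: black tablet 140 x 200 x 9 mm lying flat, origin at its underside.
- screwdriver: Loose bystander: screwdriver lying on the table.
- tape_roll: Loose bystander: blue roll, 90 mm across, 24 mm high, origin at its underside.

How it is judged (in metres and radians):
On the way, in this order (a step that is already met when the one before it is completed fails the run):
1. drawer and lid both shut (value of joint drawer below 0.006 m and value of joint lid below 0.05 rad), for 0.1 s.
2. green button fully down, drawer and lid shut (all of step 1 and value of joint start above 0.0045 m), for 0.05 s.
3. green button back up (value of joint start below 0.0015 m), for 0.1 s.
At the end, for the whole second after the job is handed in: Drawer within 6 mm of home, lid within 0.05 rad of flat, both buttons up, the controllers in the drawer, the headset in its case (all of step 1 and value of joint each of start, stop below 0.0015 m and horizontal distance between each of controller_a, controller_b and dock below 0.1 m and height (world z) of each of controller_a, controller_b below 0.03 m and horizontal distance between headset and case below 0.04 m and height (world z) of headset below 0.02 m); the robot touches nothing.
It fails at once if red stop button pressed (value of joint stop above 0.0025 m).
It fails at once if green button pressed before drawer and lid are shut (value of joint start above 0.003 m and not (value of joint drawer below 0.008 m and value of joint lid below 0.06 rad)).
It fails at once if a controller or the headset lifted (height (world z) of any of controller_a, controller_b above 0.035 m or height (world z) of headset above 0.03 m).
It fails at once if a bystander moved by more than 20 mm (distance of any of spare_controller, mug, tablet, screwdriver, tape_roll from where it was at the start of the episode above 0.02 m).
It also fails if it takes over 58 s, if anything falls off the work surface, if the arm or the gripper's body presses on something with over 40 N, if the wrist force passes 120 N, or if a joint passes its speed limit or range.

## Working session

There is one attempt and no reset: what is moved stays moved. The work goes in short steps, each a Python script; the robot and the scene stay as the last script left them, time stands still between calls to the robot, and variables do not carry over. Pictures are saved under pics/ and viewed, and the job is handed in when it is done.

```bash
mkdir -p pics; ls
python3 - <<'E'
from workcell import bot, vision
import cv2, json
import pickle
d={}
for n in ("scene","top","wrist"):
    r=vision.read_camera(n); d[n]=r
    cv2.imwrite(f"pics/{n}0.png",r["color"])
    print(n,r["intrinsics"],r["k1"],r.get("pose",r.get("mount")))
pickle.dump(d,open("cams.pkl","wb"))
print(bot.get_state())
E
```

```text
pics
scene [[457.07890626   0.         250.7817751 ]
 [  0.         457.07890626 190.70707152]
 [  0.           0.           1.        ]] -0.1024301298192929 [[ 0.63355968  0.4045667  -0.65949065  1.67586215]
 [ 0.77364494 -0.32168806  0.54588487 -0.92368254]
 [ 0.00869657 -0.85606225 -0.51679957  0.99090574]
 [ 0.          0.          0.          1.        ]]
top [[372.93753112   0.         256.80677631]
 [  0.         372.93753112 192.14767703]
 [  0.           0.           1.        ]] 0.02525567269572615 [[-1.62577341e-02 -9.84069551e-01  1.77038992e-01  3.20102449e-01]
 [-9.99863227e-01  1.65383219e-02  1.09289636e-04  3.44708415e-03]
 [-3.03547645e-03 -1.77013001e-01 -9.84203832e-01  1.32570179e+00]
 [ 0.00000000e+00  0.00000000e+00  0.00000000e+00  1.00000000e+00]]
wrist [[278.91364687   0.         255.89571566]
 [  0.         278.91364687 189.37325629]
 [  0.           0.           1.        ]] -0.019670137715856024 [[ 1.20588861e-04 -2.84277620e-01  9.58741999e-01 -1.77998281e-01]
 [ 9.99999726e-01  7.34436276e-04  9.19903040e-05 -1.38643154e-04]
 [-7.30285688e-04  9.5874172
[... 190 characters left out ...]
.83349956e-04,
        7.72328099e+01, -1.16210603e+01]), 'qd': array([ 0.05340097, -0.13326001, -0.16985268, -0.05709229, -0.09504653,
       -0.02959411]), 'joint_efforts': array([ 9.57056291e-04, -4.37650466e+01, -2.84231293e+01,  7.18526146e-02,
        3.81059863e-02, -1.01089381e-04]), 'tool_pos': array([0.16272914, 0.52494924, 0.20609741]), 'tool_rot': array([[-6.69507055e-04,  2.96248671e-01,  9.55110610e-01],
       [-1.22160422e-03,  9.55109869e-01, -2.96249298e-01],
       [-9.99999030e-01, -1.36510814e-03, -2.77554169e-04]]), 'ft_force': array([ 0.07084803,  0.30250059, -0.23912191]), 'wrist_torque': array([ 0.03660949, -0.02533052, -0.01574608]), 'finger_gap': 1.001087128417522}
```

Run:
```python
import cv2
for n in ("scene","top"):
    i=cv2.imread(f"pics/{n}0.png"); cv2.imwrite(f"pics/{n}0b.png",cv2.resize(i,(800,600),interpolation=cv2.INTER_CUBIC))
```

```text
(no output)
```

View pics/scene0b.png

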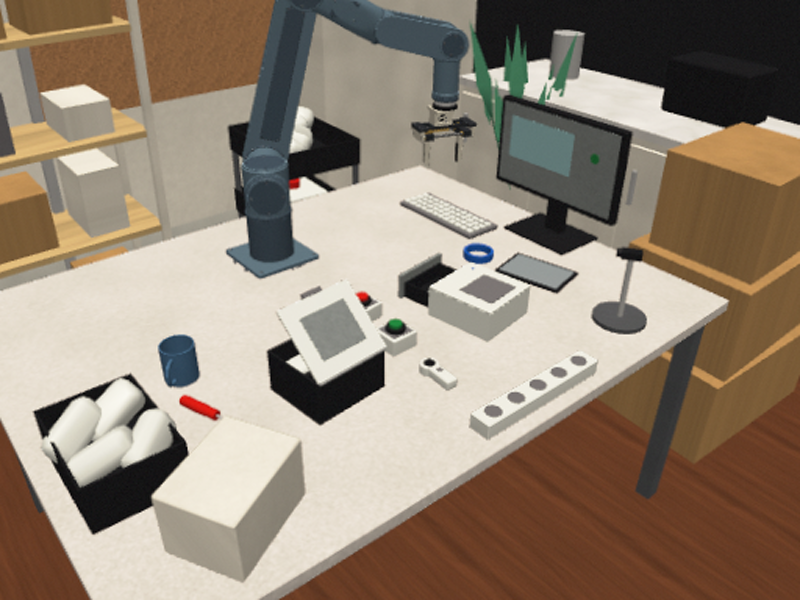

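View pics/top0b.png

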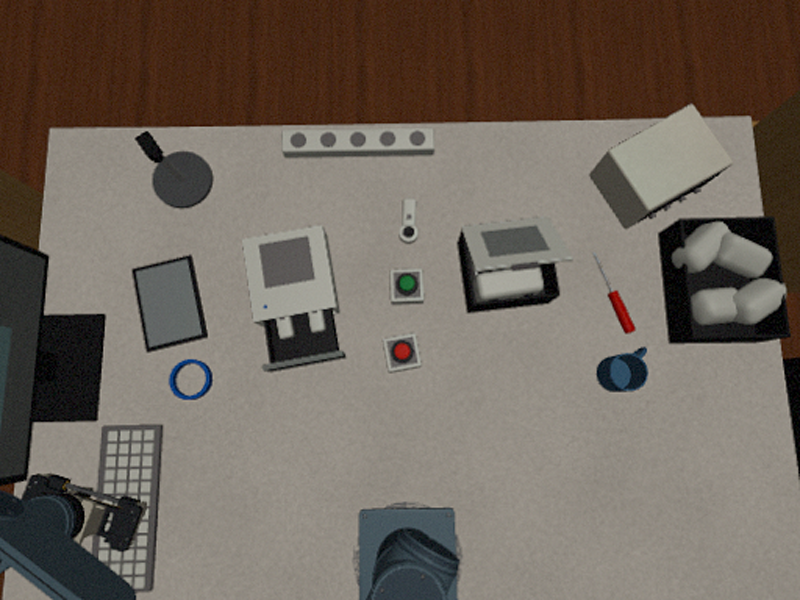

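The dock is on the left with its drawer pulled towards the robot. The case is on the right with its lid open, and green (far) and red (near) stand between them. I'll enlarge crops to measure.

Run:
```python
import cv2
i=cv2.imread("pics/top0.png")
def crop(n,x0,y0,x1,y1,s):
    c=cv2.resize(i[y0:y1,x0:x1],None,fx=s,fy=s,interpolation=cv2.INTER_CUBIC)
    for x in range((x0//10+1)*10,x1,10):
        cv2.line(c,((x-x0)*s,0),((x-x0)*s,6),(0,255,255),1); 
        if x%20==0: cv2.putText(c,str(x),((x-x0)*s-10,18),0,.4,(0,255,255),1)
    for y in range((y0//10+1)*10,y1,10):
        cv2.line(c,(0,(y-y0)*s),(6,(y-y0)*s),(0,255,255),1); cv2.putText(c,str(y),(8,(y-y0)*s+4),0,.4,(0,255,255),1)
    cv2.imwrite(f"pics/{n}.png",c)
crop("c_dock",145,138,285,243,5)
crop("c_case",240,130,380,235,5)
```

```text
(no output)
```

View pics/c_dock.png

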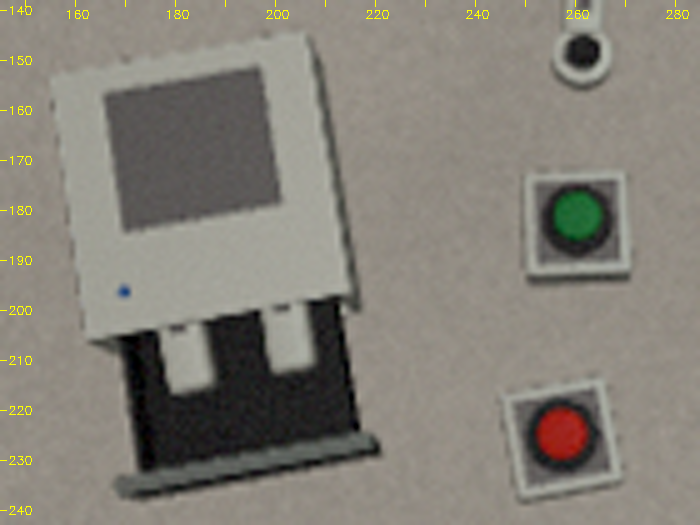

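View pics/c_case.png

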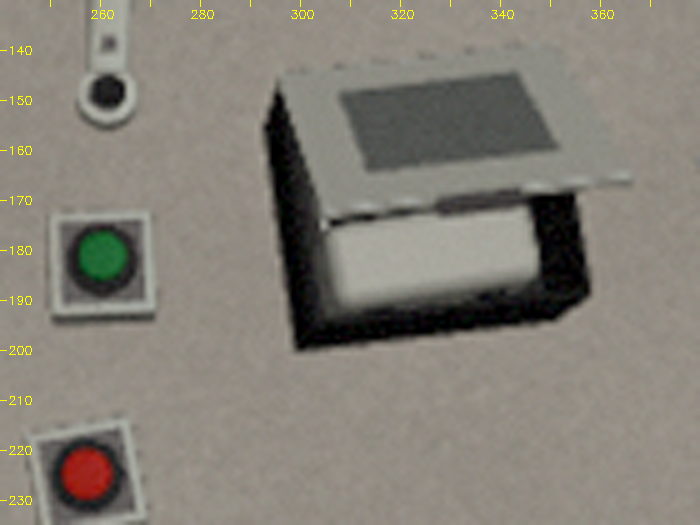

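```bash
cat > h.py <<'E'
import numpy as np, cv2, pickle
D=pickle.load(open("cams.pkl","rb"))
def dist(r): return np.array([r["k1"],0,0,0,0.])
def ray(n,uv,pose=None):
    r=D[n]; P=r["pose"] if pose is None else pose
    p=cv2.undistortPoints(np.array([[uv]],float),r["intrinsics"],dist(r))[0,0]
    return P[:3,3],P[:3,:3]@np.array([p[0],p[1],1])
def at(n,uv,z,pose=None):
    o,d=ray(n,uv,pose); return o+d*(z-o[2])/d[2]
def proj(n,X,pose=None):
    r=D[n]; P=r["pose"] if pose is None else pose
    T=np.linalg.inv(P); rv,_=cv2.Rodrigues(T[:3,:3])
    return cv2.projectPoints(np.array(X,float).reshape(-1,1,3),rv,T[:3,3],r["intrinsics"],dist(r))[0][:,0]
E
python3 - <<'E'
from h import *
np.set_printoptions(precision=4,suppress=True)
from scipy.optimize import least_squares
px=np.array([[155.6,153],[206.6,145],[215.4,197.2],[163.4,206]])
P=np.array([at("top",p,.085) for p in px]); print("dock",P)
L=np.array([[.1,.09],[.1,-.09],[-.1,-.09],[-.1,.09]])
def R(a): return np.array([[np.cos(a),-np.sin(a)],[np.sin(a),np.cos(a)]])
f=lambda q:(L@R(q[2]).T+q[:2]-P[:,:2]).ravel()
s=least_squares(f,[.5,.2,0]);q=s.x; print(q,np.degrees(q[2]),s.fun)
for p in ([168,235.5],[168,237],[220.6,226],[220.6,228]): 
    X=at("top",p,.078); l=R(q[2]).T@(X[:2]-q[:2]); print("face",X,l)
print("green",at("top",(260.6,181),.067),"red",at("top",(257.2,224.6),.067))
# case unknown: x,y,yaw,lid
px={'hl':(295.6,145),'hr':(351,139),'fl':(305,174.5),'fr':(366.4,165.6),'bfl':(299.6,200),}
def pts(q):
    x,y,a,t=q
    def W(l): 
        return np.r_[R(a)@l[:2]+[x,y],l[2]]
    def lid(d,yy,h):  # along lid, normal
        return W(np.array([.085-d*np.cos(t)+h*np.sin(t),yy,.105+d*np.sin(t)+h*np.cos(t)]))
    return np.array([lid(0,.095,.008),lid(0,-.095,.008),lid(.17,.095,.008),lid(.17,-.095,.008),W(np.array([-.085,.095,0]))])
U=np.array(list(px.values()))
g=lambda q:(proj("top",pts(q))-U).ravel()
for t0 in(.7,1.0):
    s=least_squares(g,[.55,-.2,0,t0]); print("case",s.x,np.degrees(s.x[2]),s.fun.round(1))
E
```

```text
dock [[0.686  0.3495 0.085 ]
 [0.7118 0.1744 0.085 ]
 [0.5283 0.1435 0.085 ]
 [0.5013 0.3177 0.085 ]]
[0.6069 0.2463 0.1603] 9.184612808832235 [ 0.0052  0.0016  0.0081 -0.001  -0.0058 -0.002  -0.0076  0.0015]
face [0.403  0.3013 0.078 ] [-0.1925  0.0869]
face [0.398  0.3012 0.078 ] [-0.1974  0.0875]
face [0.4316 0.1265 0.078 ] [-0.1922 -0.0903]
face [0.4249 0.1265 0.078 ] [-0.1988 -0.0892]
green [ 0.5853 -0.0101  0.067 ] red [0.4352 0.0041 0.067 ]
case [ 0.6191 -0.2335  0.1078  0.7234] 6.176605857014455 [-0.3 -0.1 -0.1 -0.9 -0.  -0.6  0.7  0.7 -0.4  0.8]
case [ 0.6191 -0.2335  0.1078  0.7234] 6.176607758644146 [-0.3 -0.1 -0.1 -0.9 -0.  -0.6  0.7  0.7 -0.4  0.8]
```

```bash
cat >> h.py <<'E'
def down(a):
    c,s=np.cos(a),np.sin(a)
    return np.array([[0,-s,c],[0,c,s],[-1,0,0]],float)
E
python3 - <<'E'
from h import *
from workcell import bot,vision
a=np.radians(9.1); d=np.array([np.cos(a),np.sin(a)]); Rt=down(a)
bot.grasp(5)
s=np.array([.4115,.214])-.055*d
bot.reach([*s,.2],Rt)
bot.move_linear([*s,.052],v=.2)
f0=bot.get_state()["ft_force"]
e=np.array([.600,.246])-.085*d
g=bot.move_linear([*e,.052],v=.06,guard=12)
st=bot.get_state(); print(g,st["tool_pos"],st["ft_force"]-f0,e,st["time"])
p=st["tool_pos"][:2]-.05*d
bot.move_linear([*p,.052],v=.15)
bot.move_linear([*p,.2],v=.25)
r=vision.read_camera("top"); cv2.imwrite("pics/top1.png",r["color"])
c=cv2.resize(r["color"][130:243,145:285],None,fx=5,fy=5,interpolation=cv2.INTER_CUBIC);cv2.imwrite("pics/top1c.png",c)
r=vision.read_camera("scene"); cv2.imwrite("pics/scene1.png",r["color"])
print(bot.get_state()["time"])
E
```

```text
True [0.49721312 0.22923237 0.05127313] [ 0.23487717 -1.52691302  0.79950462] [0.51606983 0.23255656] 5.9833
7.3
```

View pics/top1c.png

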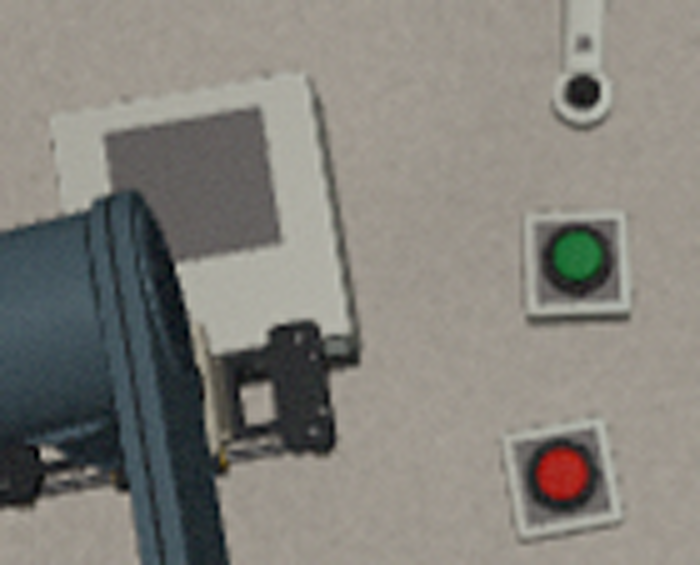

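The drawer's grey front now looks flush with the dock at about (340,350) in the crop, and the push stopped where a fully home drawer should be. Next is the lid; I'll check the drawer again once the arm is out of the way.

Run:
```python
from h import *
from workcell import bot,vision
a=0.1078; d=np.array([np.cos(a),np.sin(a)]); Rt=down(a)
c=np.array([.6191,-.2335]); t=c-.03*d
p=bot.get_state()["tool_pos"]
bot.move_linear([p[0]-.03,p[1],.33],v=.3)
bot.reach([*t,.33],Rt)
bot.move_linear([*t,.26],v=.2)
f0=bot.get_state()["ft_force"]
g=bot.move_linear([*t,.110],v=.06,guard=15)
st=bot.get_state(); print(g,st["tool_pos"],st["ft_force"]-f0,st["time"])
```

```text
False [ 0.58946754 -0.23679419  0.11015481] [-0.10865364  0.53589261  0.49306762] 12.825
```

Run:
```python
from h import *
from workcell import bot,vision
ims=[vision.read_camera(n)["color"] for n in("top","scene","wrist")]
for n,i in zip("tsw",ims): cv2.imwrite(f"pics/l{n}.png",i)
a=cv2.resize(ims[0][110:240,140:400],(800,400),interpolation=cv2.INTER_CUBIC);cv2.imwrite("pics/lt2.png",a)
a=cv2.resize(ims[1][140:280,130:370],(800,467),interpolation=cv2.INTER_CUBIC);cv2.imwrite("pics/ls2.png",a)
```

```text
(no output)
```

View pics/lt2.png

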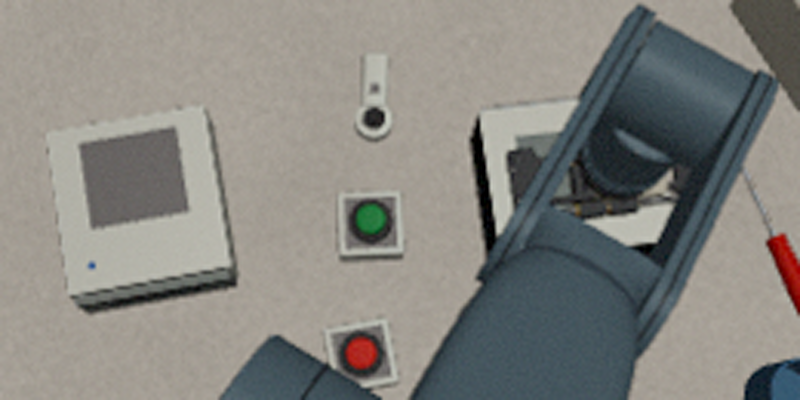

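View pics/ls2.png

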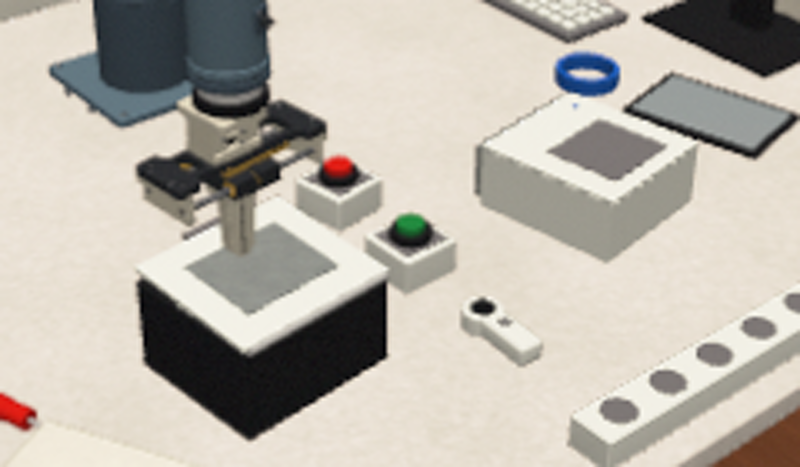

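View pics/lw.png

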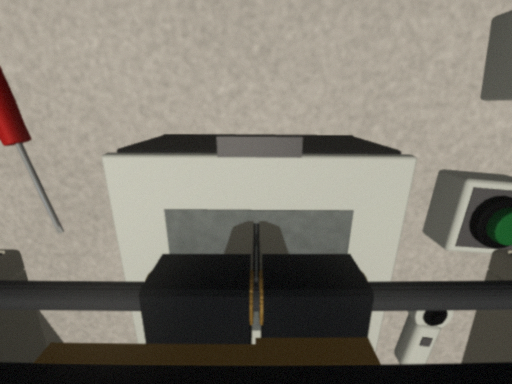

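The lid is nearly shut, but the guard never tripped, so I'll keep going down under guard until it bottoms.

Run:
```python
from h import *
from workcell import bot,vision
p=bot.get_state()["tool_pos"]
f0=bot.get_state()["ft_force"]
g=bot.move_linear([p[0],p[1],.085],v=.03,guard=12)
st=bot.get_state(); print(g,st["tool_pos"],st["ft_force"]-f0,st["time"])
```

```text
True [ 0.58940204 -0.23689647  0.10186843] [-1.73356824  1.62621986  6.2444505 ] 13.425
```

Run:
```python
from h import *
from workcell import bot,vision
p=bot.get_state()["tool_pos"]
bot.move_linear([p[0],p[1],.2],v=.25)
bot.reach([.45,-.12,.25],down(0))
st=bot.get_state();print(st["time"],st["ft_force"],st["finger_gap"])
ims=[vision.read_camera(n)["color"] for n in("top","scene","wrist")]
for n,i in zip("tsw",ims): cv2.imwrite(f"pics/m{n}.png",i)
a=cv2.resize(ims[0][120:220,140:400],(800,308),interpolation=cv2.INTER_CUBIC);cv2.imwrite("pics/mt2.png",a)
a=cv2.resize(ims[1][150:280,160:340],(800,578),interpolation=cv2.INTER_CUBIC);cv2.imwrite("pics/ms2.png",a)
```

```text
14.7417 [-0.16053834 -0.06793274  0.43132201] 0.0034947873053892786
```

View pics/mt2.png

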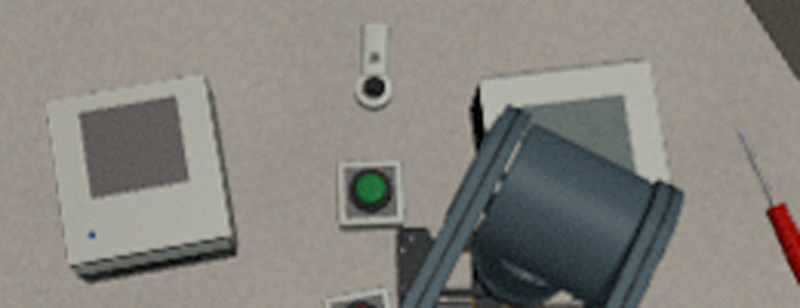

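View pics/ms2.png

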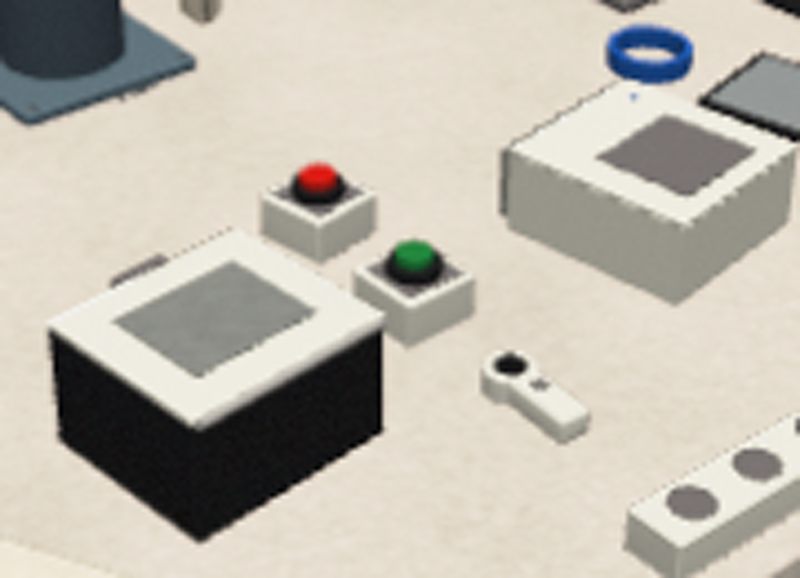

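View pics/mw.png

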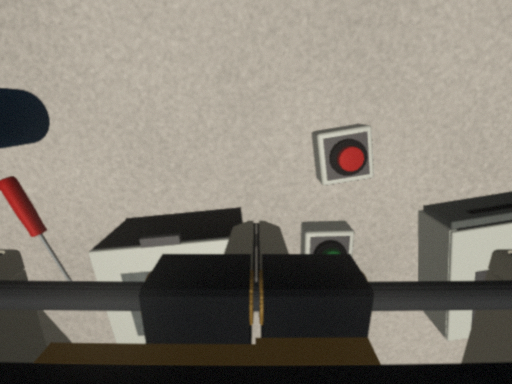

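Run:
```python
from h import *
from scipy.optimize import least_squares
np.set_printoptions(precision=4,suppress=True)
s=800/180
def R(a): return np.array([[np.cos(a),-np.sin(a)],[np.sin(a),np.cos(a)]])
def pts(q):
    x,y,a,t=q
    W=lambda l: np.r_[R(a)@l[:2]+[x,y],l[2]]
    lid=lambda d,yy,h: W(np.array([.085-d*np.cos(t)+h*np.sin(t),yy,.105+d*np.sin(t)+h*np.cos(t)]))
    return np.array([lid(0,.095,.008),lid(0,-.095,.008),lid(.17,.095,.008),lid(.17,-.095,.008)])
for t in(0,.05,.1): print(t,((proj("scene",pts([.6191,-.2335,.1078,t]))-[160,150])*s).round(0).tolist())
U=np.array([[383,318],[200,427],[235,230],[50,328]])/s+[160,150]
f=lambda q:(proj("scene",pts(q))-U).ravel()
r=least_squares(f,[.62,-.23,.1,0.02]);print(r.x,r.fun)
# tips: joint top+scene estimate with lid0 edges
# buttons from scene
print("green",at("scene",np.array([414,248])/s+[160,150],.067),"red",at("scene",np.array([318,175])/s+[160,150],.067))
```

```text
0 [[382.0, 312.0], [190.0, 421.0], [233.0, 226.0], [43.0, 321.0]]
0.05 [[383.0, 312.0], [191.0, 421.0], [233.0, 217.0], [43.0, 312.0]]
0.1 [[383.0, 312.0], [191.0, 421.0], [234.0, 209.0], [43.0, 303.0]]
[ 0.6279 -0.2353  0.1263  0.0053] [ 1.0307 -0.4905 -0.2885  0.1801 -0.0468  0.0425 -0.6714  0.0271]
green [ 0.5861 -0.0095  0.067 ] red [ 0.442  -0.0005  0.067 ]
```

Run:
```python
from h import *
for z in(.096,.113,.121,.13): print(z,(proj("scene",[[.5895,-.2368,z]])-[130,140])*800/240)
i=cv2.imread("pics/ls.png");cv2.imwrite("pics/ls3.png",cv2.resize(i[175:235,170:250],None,fx=9,fy=9,interpolation=cv2.INTER_CUBIC))
```

```text
0.096 [[241.42347902 272.42327014]]
0.113 [[240.63527096 258.69359518]]
0.121 [[240.26213576 252.17688745]]
0.13 [[239.84066068 244.80261837]]
```

View pics/ls3.png

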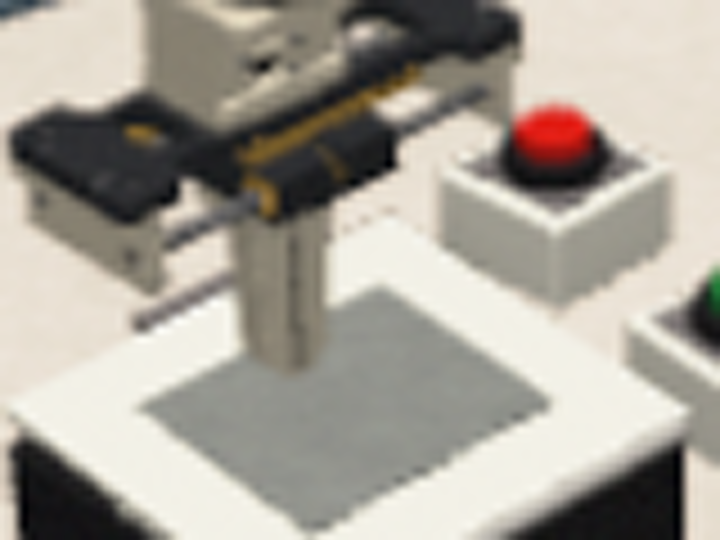

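Run:
```python
from h import *
i=cv2.imread("pics/mt.png");cv2.imwrite("pics/mt3.png",cv2.resize(i[180:220,150:230],None,fx=10,fy=10,interpolation=cv2.INTER_CUBIC))
q=np.array([.600,.246]);a=np.radians(9.1);R=np.array([[np.cos(a),-np.sin(a)],[np.sin(a),np.cos(a)]])
for e in(0,.01):
  for y in(.087,-.087):
    print(e,[((proj("top",[[*(q+R@[-.1+dx-e,y]),z]])-[150,180])*10).round(0).tolist() for dx,z in((0,.078),(0,.008))])
```

```text
0 [[[143.0, 304.0]], [[192.0, 329.0]]]
0 [[[654.0, 214.0]], [[676.0, 244.0]]]
0.01 [[[147.0, 333.0]], [[195.0, 357.0]]]
0.01 [[[658.0, 243.0]], [[680.0, 271.0]]]
```

View pics/mt3.png

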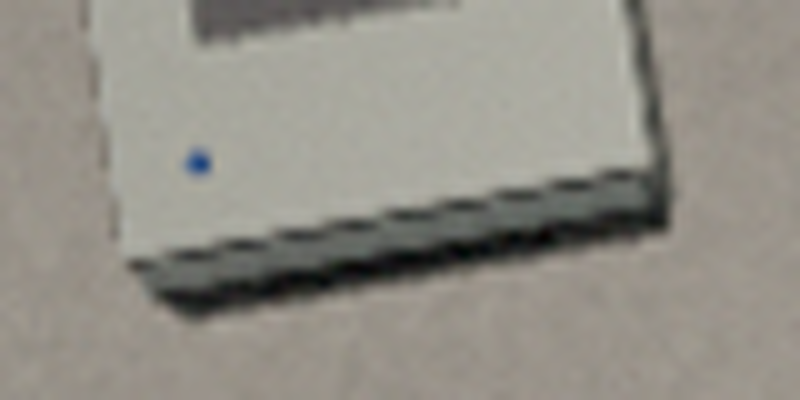

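The drawer front's lower corners are at about (195,320) and (668,230), which matches home within about 3–4 mm on the closed side. The lid fits to about 0.005 rad. I'll press green now.

Run:
```python
from h import *
from workcell import bot,vision
t=[.586,-.0098]
bot.reach([*t,.16],down(0))
bot.move_linear([*t,.10],v=.2)
f0=bot.get_state()["ft_force"]
g=bot.move_linear([*t,.046],v=.03,guard=12)
st=bot.get_state(); print(g,st["tool_pos"],st["ft_force"]-f0,st["time"])
i=vision.read_camera("scene")["color"];cv2.imwrite("pics/b.png",cv2.resize(i[175:235,220:300],None,fx=9,fy=9,interpolation=cv2.INTER_CUBIC))
```

```text
True [ 0.58589517 -0.00976959  0.04939239] [-0.7356233   0.27970825  3.75612279] 17.7
```

View pics/b.png

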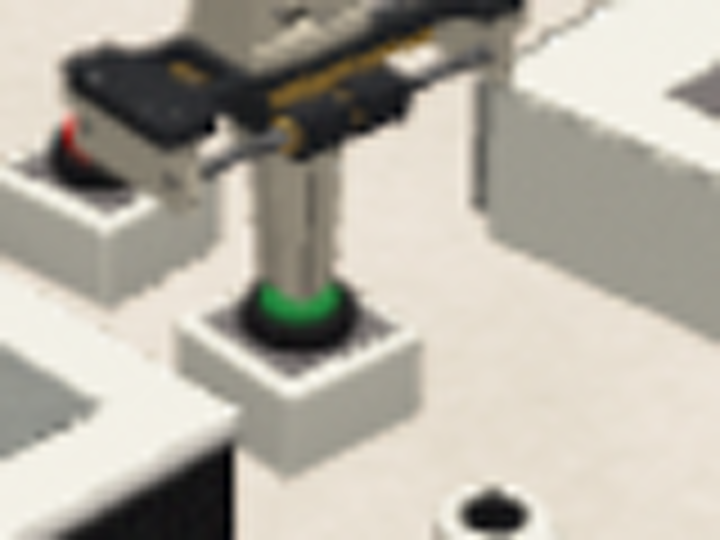

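Run:
```python
from h import *
from workcell import bot,vision
t=[.586,-.0098]
z=bot.get_state()["tool_pos"][2]
g=bot.move_linear([*t,z-.002],v=.02,guard=25); bot.sleep(.3)
st=bot.get_state(); print(g,st["tool_pos"],st["ft_force"],st["time"])
g=bot.move_linear([*t,z-.004],v=.02,guard=25); bot.sleep(.3)
st=bot.get_state(); print(g,st["tool_pos"],st["ft_force"],st["time"])
```

```text
False [ 0.58600549 -0.00982756  0.04924723] [-5.38089598  0.36860516 13.87821587] 18.3
False [ 0.58609743 -0.00982142  0.04903682] [-9.64391054  1.38311567 25.88463174] 18.85
```

The button is held hard against its stop at 14–26 N, with no further travel. I'll retract and check.

Run:
```python
from h import *
from workcell import bot,vision
t=[.586,-.0098]
bot.move_linear([*t,.25],v=.2)
bot.reach([.33,0,.35],down(0)); bot.sleep(.3)
st=bot.get_state();print(st["time"],st["ft_force"])
i=vision.read_camera("scene")["color"];cv2.imwrite("pics/e.png",cv2.resize(i[130:280,100:370],(800,444),interpolation=cv2.INTER_CUBIC))
i=vision.read_camera("top")["color"];cv2.imwrite("pics/et.png",cv2.resize(i[110:270,80:430],(800,366),interpolation=cv2.INTER_CUBIC))
```

```text
21.3917 [ 0.13507669  0.97876998 -0.57639012]
```

View pics/e.png

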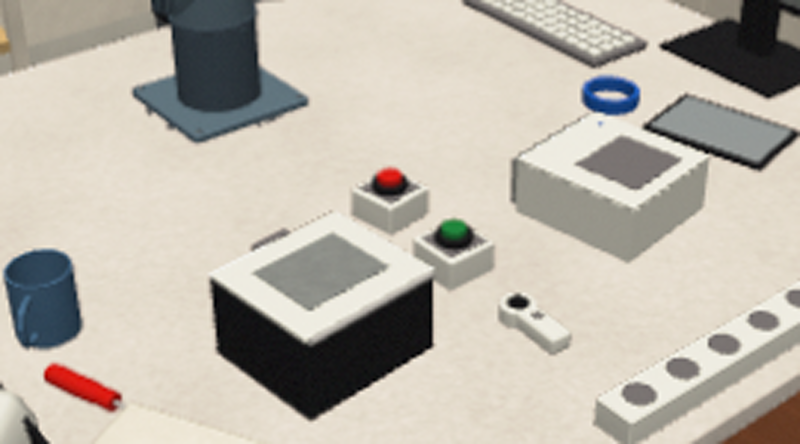

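View pics/et.png

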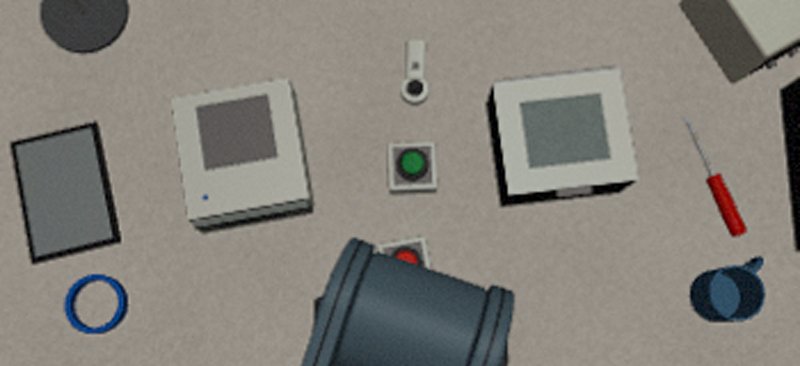

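```bash
python3 -c "
from workcell import bot
bot.job_done()"
```

```text
the job is handed in; nothing more can be done
```

I pushed the drawer home, pushed the lid shut, then pressed the green button to its stop and let it come back up. I handed the job in at about 21.4 s on the robot's clock, with the arm clear of everything. The hand-in reported no verdict, so the results below are my own measurements.

- **Drawer:** the push ended against its stop. In the top picture the front's lower corners lay within about 3–4 mm of the home position, on the closed side.
- **Lid:** it bottomed under a 12 N guard. A fit to the scene picture gave an opening of about 0.005 rad, with an uncertainty of about 0.03 rad.
- **Green button:** I held it at 14–26 N with no further travel. It looked up again in the last picture.
- **Red button and loose items:** I never touched the red button, and the loose items look where they were in the last pictures.

**Disagreement:** with the gripper closed, the fingertips touched things about 25 mm higher on the tool than the tool frame says. This is why my first lid push ended before the lid was shut and I had to continue. The lid and button contact heights agree with each other to about 1 mm once this offset is allowed for.

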